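# Sweep the case feet through the gate into the feeder slot

## Robot

A 7-joint arm with a two-finger parallel gripper is mounted at the origin on the work surface. World frame = base frame: x ahead of the robot, y to its left, z up, the work surface at z = 0. Lengths are in m, angles in rad, forces in N, time in s.
With the tool pointing down it reaches from about 0.4 to 0.9 m from the base axis. Payload 5.5 kg.
Tool frame: the origin (TCP) lies between the finger pads; the fingertips stand 19 mm ahead of it and the grasp point (between the pads) is the TCP; z points along the fingers, y is the line along which they close (so a half turn about z gives the same grasp; the last joint's range is limited). The gripper opens to 92 mm and grips with 3 to 60 N. Pads are 19 mm wide; open, the fingers measure 130 mm over their backs; the gripper's body (75 mm by 190 mm) begins 47 mm behind the grasp point.
Start: joints at [-0.918, 0.501, -0.427, 1.55, 0.221, 1.138, -0.21], TCP at [0.247, 0.601, 0.246] pointing down, gripper open.
Joint ranges: [-2.88, 2.88], [-0.31, 2.03], [-1.54, 1.56], [0.2, 2.42], [-1.41, 4.55], [0.19, 2.02], [-2.57, 2.57]. Speed limits (rad/s): [2.57, 2.57, 3.14, 3.14, 3.14, 3.14, 3.14].

## Interface

Orientations are given as a rotation vector (axis times angle).
In Python, from plant import ctrl gives the robot as it stands. The module is installed in compiled form; this text tells all that it offers.
- The arm moves only by the tool jog_arm, never from a script. Its argument "moves" is a list of rows, each a list of 3 entries, a list of its own where there are three numbers: the turn, a rotation vector about the tool's x, y, z in rad, then the shift along the tool's x, y, z in mm, then the gripper's target within -1 to 1 (shut at 1, half-way at 0, fully open at -1). In form: [[[wx, wy, wz], [dx, dy, dz], fingers], ...]. A call has 1 to 10 rows; each row is the pose to reach, as a shift and turn from the pose commanded when the call began, along the tool's axes at that moment; what a row does not reach only later rows make up. A row lasts 1/10 s, in which the tool goes at most 50 mm and 8.59 degrees, less where a joint would pass 70% of its speed; a pose out of reach is approached as far as the arm can. A call with a gripper value outside its range is refused whole. The fingers move at their own pace and stop on an object; the grip force is fixed at half the most. Time passes only in rows, so rows that repeat a pose let the fingers close. It gives the time, the measured TCP pose, the force, the opening and the grip force at its end, in the units of the state.
- ctrl.state(): the state, without advancing time (a new reading comes with each control period).
- ctrl.grab_frame(name): name is "scene" or "top" or "wrist"; returns a dict with "image" (400x640x3 uint8, red, green, blue), "z_map" (400x640 float32, m along the optical axis (not along the pixel's ray), 0 where there is no reading), "vertical_fov" (degrees; the focal length in pixels is half the picture's height over the tangent of half this angle, whatever the lens; pixels are square), "cx", "cy" (the principal point, pixels), "R" (3x3) and "t" (3): a world point X has camera coordinates R X + t; the wrist camera has in their place "mount" (4x4, takes a point from camera to tool coordinates, whose origin is the TCP and whose axes are the flange's). Camera axes: x right, y down, z forward; pixel columns grow to the right and rows downward; lengths in m; the calibration is good to about 2 mm. The wrist camera is an equidistant fisheye: a pixel r from the principal point sees the ray r / f radians off the axis. A picture is of the moment at which its call begins: read the wrist's pose just before it.
- ctrl.finish_job(): hands the job in; it is judged then, once.
The state is a dict: "t": time; "joint_pos": joint angles; "joint_velocities": joint speeds; "joint_efforts": joint torques, N m; "position": TCP position; "orientation": TCP orientation; "contact_force": force on the tool from outside, world axes, zero at the start; "wrist_torque": the same for the moment, N m; "opening": opening from 0.0 (shut) to 1.0 (fully open); "gripper_force": force on a finger pad.
Only numpy, scipy, OpenCV 4.12 (cv2) and the standard library are available. Lean on these libraries where they do the work, as an engineer would, in place of code of your own. Each camera call takes 0.05 s, during which the arm holds its last target. There are 200 camera calls.

## Task

Push the three black case feet, one at a time, across the tray's deck and through the narrow gate so that each drops into the slot behind it. Slide them with the fingertips, never lift a foot off the deck, and wait until each has dropped before the next goes through. Leave the brass standoff, the thumb nut and everything else on the bench where they are.

Things in the scene. Friction and masses are not known exactly. Their poses are not given: they have to be found in the camera images.
- tray: fixed grey and aluminium feeder tray. Origin: underside centre, on the bench; x, y along its sides, z up; gate and slot at its +y side. Flat deck 90 mm above the bench, free for x = -112 to 112 mm, y = -100 to 84 mm. Rims 4 mm thick around it rise 18 mm above the deck; the one at y = 84 to 88 mm is broken by the gate
- gate (a point): middle of the 50 mm wide gate, at deck height on the deck's end (tray x = 0, y = 87, z = 90 mm); axes as the tray's, +y leads out into the slot. Two upright guide strips, 18 mm high, funnel to it: their faces run from its edges (tray x = +-25, y = 84) back at 45 degrees to x = +-52, y = 57 mm. A foot drops once its centre is past the deck's end
- slot (a point): centre of the slot's floor (tray x = 0, y = 117, z = 4 mm). The slot is a deep open-topped pocket that starts at the deck's end, 80 mm (x) by 60 mm (y) inside, its floor 86 mm below the deck, its outer walls as high as the rims
- foot1: one of three identical loose PC case feet: a flat black plastic disc, 32 mm across and 12 mm high, with a grey ring and a small steel bush on its top, about 30 g, lying flat on the tray's deck. Origin: centre of its underside
- foot2: one of three identical loose PC case feet: a flat black plastic disc, 32 mm across and 12 mm high, with a grey ring and a small steel bush on its top, about 30 g, lying flat on the tray's deck. Origin: centre of its underside
- foot3: one of three identical loose PC case feet: a flat black plastic disc, 32 mm across and 12 mm high, with a grey ring and a small steel bush on its top, about 30 g, lying flat on the tray's deck. Origin: centre of its underside
- standoff: loose brass cylinder, 18 mm across and 36 mm high, standing on the deck in one of the corners beside the funnel. To be left alone. Origin: centre of its underside
- thumbnut: loose steel thumb nut, 21 mm across below, 14 mm above, 22 mm high, standing on the deck in the other corner beside the funnel. To be left alone. Origin: centre of its underside
- cooler: loose processor cooler, a drum 94 mm across and 71 mm high with a black fan on top, standing on the bench to the robot's left of the tray. To be left alone. Origin: centre of its underside
- screwdriver: loose screwdriver with a red handle, lying on the bench to the robot's right of the tray, pointing away from the robot. To be left alone. Origin: on its underside, near the middle
Things that resemble listed ones, but are neither listed nor needed, are in the scene too. What is shaped like the foot2 but purple is not meant.

How it is judged:
On the way, in this order (a step that is already met when the one before it is completed fails the run):
1. one foot is in the slot, alone (((z of foot1 in the frame of tray between 0 and 0.082 m and y of foot1 in the frame of tray between 0.087 and 0.148 m and x of foot1 in the frame of tray between -0.041 and 0.041 m) or (z of foot2 in the frame of tray between 0 and 0.082 m and y of foot2 in the frame of tray between 0.087 and 0.148 m and x of foot2 in the frame of tray between -0.041 and 0.041 m) or (z of foot3 in the frame of tray between 0 and 0.082 m and y of foot3 in the frame of tray between 0.087 and 0.148 m and x of foot3 in the frame of tray between -0.041 and 0.041 m))), for 0.2 s.
2. a second foot is in the slot, after the first ((((z of foot1 in the frame of tray between 0 and 0.082 m and y of foot1 in the frame of tray between 0.087 and 0.148 m and x of foot1 in the frame of tray between -0.041 and 0.041 m) and (z of foot2 in the frame of tray between 0 and 0.082 m and y of foot2 in the frame of tray between 0.087 and 0.148 m and x of foot2 in the frame of tray between -0.041 and 0.041 m)) or ((z of foot2 in the frame of tray between 0 and 0.082 m and y of foot2 in the frame of tray between 0.087 and 0.148 m and x of foot2 in the frame of tray between -0.041 and 0.041 m) and (z of foot3 in the frame of tray between 0 and 0.082 m and y of foot3 in the frame of tray between 0.087 and 0.148 m and x of foot3 in the frame of tray between -0.041 and 0.041 m)) or ((z of foot1 in the frame of tray between 0 and 0.082 m and y of foot1 in the frame of tray between 0.087 and 0.148 m and x of foot1 in the frame of tray between -0.041 and 0.041 m) and (z of foot3 in the frame of tray between 0 and 0.082 m and y of foot3 in the frame of tray between 0.087 and 0.148 m and x of foot3 in the frame of tray between -0.041 and 0.041 m)))), for 0.2 s.
3. the third foot is in the slot, after the second (z of foot1 in the frame of tray between 0 and 0.082 m and y of foot1 in the frame of tray between 0.087 and 0.148 m and x of foot1 in the frame of tray between -0.041 and 0.041 m and z of foot2 in the frame of tray between 0 and 0.082 m and y of foot2 in the frame of tray between 0.087 and 0.148 m and x of foot2 in the frame of tray between -0.041 and 0.041 m and z of foot3 in the frame of tray between 0 and 0.082 m and y of foot3 in the frame of tray between 0.087 and 0.148 m and x of foot3 in the frame of tray between -0.041 and 0.041 m), for 0.2 s.
At the end, for the whole second after the job is handed in: All three feet are at rest inside the slot, with their origins within its walls and at least 8 mm below the deck; the standoff, thumb nut and cooler still stand, and they and the screwdriver are within 20 mm of where they started (all of step 3 and linear speed of each of foot1, foot2, foot3 below 0.02 m/s and distance of each of standoff, thumbnut, cooler, screwdriver from where it was at the start of the episode below 0.02 m and angle between each of standoff, thumbnut, cooler's own z axis and vertical below 0.3 rad); the robot touches nothing.
It fails at once if a foot is lifted more than 14 mm off the deck (z of any of foot1, foot2, foot3 in the frame of tray above 0.104 m).
It fails at once if the standoff, thumb nut, cooler or screwdriver is moved more than 20 mm (distance of any of standoff, thumbnut, cooler, screwdriver from where it was at the start of the episode above 0.02 m).
It also fails if it takes over 58 s, if anything falls off the work surface, if the arm or the gripper's body presses on something with over 40 N, if the wrist force passes 120 N, or if a joint passes its speed limit or range.

## Working session

There is one attempt and no reset: what is moved stays moved. The work goes in short steps, Python scripts to look and compute and a tool call to move; the robot and the scene stay as the last step left them, time stands still between calls to the robot, and variables do not carry over. Pictures are saved under pics/ and viewed, at most 10 in all, crops included, and the job is handed in when it is done.

Besides the shell and the picture viewer there is one more tool, called after ">>>" by a JSON object that holds its "method" and its "body", one argument or row to a line. jog_arm: Moves the arm, as the interface text tells. Its arguments: {"type":"object","properties":{"moves":{"type":"array","items":{"type":"array"}}},"required":["moves"]}

```bash
mkdir -p pics
cat > h.py <<'E'
import numpy as np, cv2
from plant import ctrl
def grab(n,f):
    d=ctrl.grab_frame(n); cv2.imwrite(f,d["image"][:,:,::-1]); 
    np.savez(f[:-4]+'.npz',**{k:v for k,v in d.items()}); return d
def pt(d,u,v,z=None,zw=None):
    h=d["image"].shape[0]; f=h/2/np.tan(np.radians(float(d["vertical_fov"]))/2)
    r=np.array([(u-d["cx"])/f,(v-d["cy"])/f,1.]); R=d["R"];t=d["t"]
    o=-R.T@t; w=R.T@r
    if zw is not None: s=(zw-o[2])/w[2]
    else: s=z if z else d["z_map"][int(v),int(u)]
    return o+s*w
E
python3 - <<'E'
from h import *
for n in("top","scene"):
    d=grab(n,f"pics/{n}0.png"); print(n,d["vertical_fov"],d["cx"],d["cy"],d["R"],d["t"])
print(ctrl.state())
E
```

```text
top 53.56460371637784 321.09065418946034 191.60939365851618 [[-1.41894023e-02 -9.99896116e-01 -2.53325129e-03]
 [-9.89071631e-01  1.44075363e-02 -1.46730134e-01]
 [ 1.46751389e-01  4.23554076e-04 -9.89173317e-01]] [0.01004207 0.52359415 1.15131233]
scene 55.276703013394524 318.7847994733548 203.9804800145247 [[ 0.8606216   0.50919133  0.00739224]
 [ 0.32451089 -0.53717701 -0.77854579]
 [-0.39245782  0.67243219 -0.62754427]] [-0.46246951 -0.09689094  1.22449015]
{'t': 0.1, 'joint_pos': array([-0.91780998,  0.50176005, -0.42676236,  1.55134981,  0.22081835,
        1.13830047, -0.21030487]), 'joint_velocities': array([ 7.14896008e-04, -6.12007143e-04,  1.63516877e-04, -2.63677629e-03,
       -7.94053884e-04, -9.15261906e-05,  4.37330353e-04]), 'joint_efforts': array([-9.36365977e-03, -5.67877007e+01, -5.83808407e+00, -2.79913813e+01,
       -6.90896879e-02,  2.41848535e-02,  3.36402820e-05]), 'position': array([0.24683317, 0.60065934, 0.24477251]), 'orientation': array([-6.08315951e-01, -3.08176045e+00,  2.71277565e-03]), 'contact_force': array([ 0.58175703, -1.13656774,  0.06592574]), 'wrist_torque': array([-0.02991802,  0.02885377,  0.03048993]), 'gripper_force': 0.0, 'opening': 1.0005031839015759}
```

View pics/top0.png

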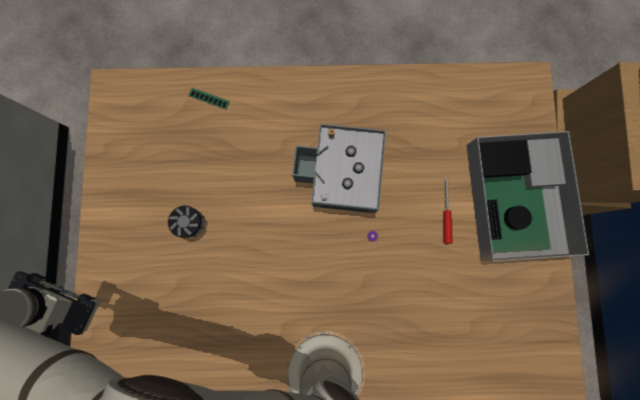

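View pics/scene0.png

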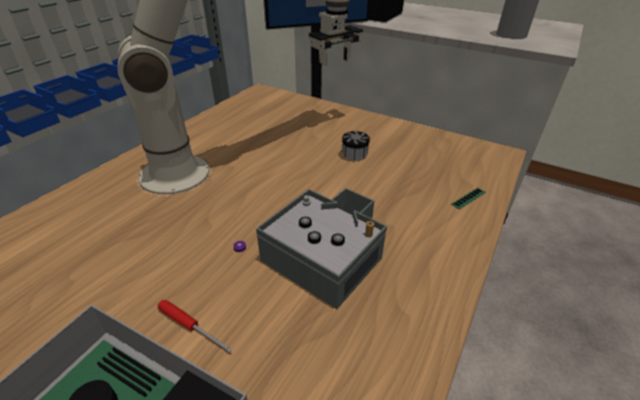

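The top view shows the tray at about (320-384, 126-212), with the gate toward the image left (world +y). The feet are at about (351,151), (359,168) and (348,183), the standoff at (332,132) and the nut at (324,197). I'll enlarge that area.

Run:
```python
import cv2
i=cv2.imread('pics/top0.png')[115:220,285:395]
cv2.imwrite('pics/c0.png',cv2.resize(i,None,fx=5.5,fy=5.5,interpolation=cv2.INTER_CUBIC))
```

```text
(no output)
```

View pics/c0.png

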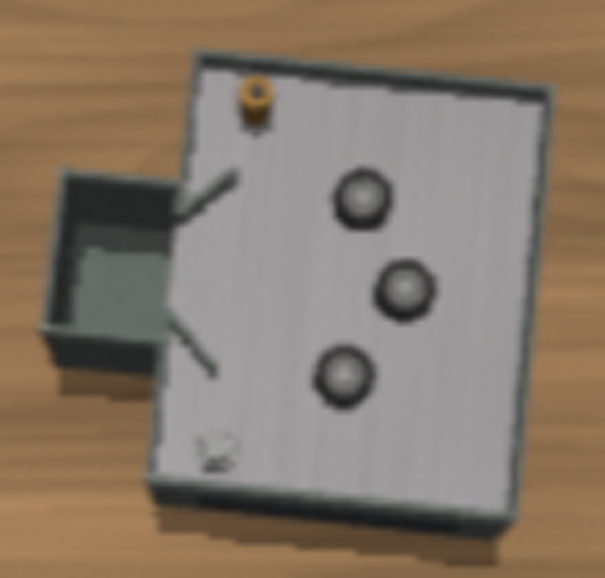

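```bash
cat > fit.py <<'E'
from h import *
d=np.load('pics/top0.npz')
P=lambda u,v,zw: pt(d,285+(u+.5)/5.5-.5,115+(v+.5)/5.5-.5,zw=zw)[:2]
W=np.array([P(197,54,.108),P(552,89,.108),P(515,516,.108),P(151,482,.108)])
T=np.array([[.116,.088],[.116,-.104],[-.116,-.104],[-.116,.088]])
a=W-W.mean(0); b=T-T.mean(0)
th=np.arctan2((b[:,0]*a[:,1]-b[:,1]*a[:,0]).sum(),(a*b).sum())
R=np.array([[np.cos(th),-np.sin(th)],[np.sin(th),np.cos(th)]]); c=W.mean(0)-R@T.mean(0)
if __name__=='__main__':
    print('th',th,'c',c,'res',(W-(T@R.T+c))*1000)
    for n,u,v,z in(('A',362,197,.102),('B',404,289,.102),('C',343,375,.102),('st',256,85,.126),('nut',217,440,.112)):
        w=P(u,v,z);print(n,w,'tray mm',(R.T@(w-c)*1000).round(1))
    for u,v in((238,173),(213,373)): print('strip',R.T@(P(u,v,.108)-c)*1000)
    print('depth deck',pt(d,349,195))
    from scipy.spatial.transform import Rotation as Ro
    print(Ro.from_rotvec(ctrl.state()['orientation']).as_matrix())
E
python3 fit.py
```

```text
th -0.11650553014722582 c [ 0.5873707  -0.07001172] res [[-2.45931241 -2.24256778]
 [-2.01787936  2.15372679]
 [ 3.31370444  2.59115939]
 [ 1.16348732 -2.5023184 ]]
A [ 0.63322023 -0.08380587] tray mm [47.1 -8.4]
B [ 0.58366632 -0.1044599 ] tray mm [  0.3 -34.6]
C [ 0.53867116 -0.07158986] tray mm [-48.2  -7.2]
st [ 0.68739364 -0.02862009] tray mm [94.5 52.7]
nut [ 0.50420199 -0.00570768] tray mm [-90.1  54.2]
strip [51.81903411 57.55956548]
strip [-55.02132026  59.81479351]
depth deck [ 0.50506539 -0.07740045  0.09002513]
[[-9.24994984e-01  3.79978682e-01 -6.93833958e-04]
 [ 3.79979315e-01  9.24993559e-01 -1.62357746e-03]
 [ 2.48671175e-05 -1.76544356e-03 -9.99998441e-01]]
```

```bash
cat > plan.py <<'E'
import sys
from fit import *
from scipy.spatial.transform import Rotation as Ro
# args: tray x,y (mm) of TCP, world z (mm), heading relative to tray +y (deg, + toward tray -x)
def plan(x,y,z,hd):
    s=ctrl.state(); M=Ro.from_rotvec(s['orientation'])
    h=th+np.pi/2+np.radians(hd); X=np.array([np.cos(h),np.sin(h),0]); Z=np.array([0,0,-1.])
    D=Ro.from_matrix(np.c_[X,np.cross(Z,X),Z])
    w=np.r_[R@(np.array([x,y])/1000)+c,z/1000]
    print('turn',(M.inv()*D).as_rotvec().round(3),'shift',(M.inv().apply(w-s['position'])*1000).round(1))
def where():
    s=ctrl.state(); M=Ro.from_rotvec(s['orientation']).as_matrix()
    hd=np.degrees(np.arctan2(M[1,0],M[0,0])-th-np.pi/2)
    print('t',s['t'],'tcp tray',(R.T@(s['position'][:2]-c)*1000).round(1),'z',s['position'][2],'hd',hd,'F',s['contact_force'].round(1),'op',s['opening'])
if __name__=='__main__':
    where()
    for a in sys.argv[1:]: plan(*map(float,a.split(',')))
E
python3 plan.py 71,-35,200,41.6
```

```text
t 0.1 tcp tray [-416.2  626.5] z 0.24477250965673794 hd 74.34287378960468 F [ 0.6 -1.1  0.1] op 1.0005031839015759
turn [-0.002  0.     0.571] shift [-647.6 -505.4   45.6]
```

>>> {"method": "jog_arm", "body": {
  "moves": [
    [[0,0,0.57],[-648,-505,45],0.7],
    [[0,0,0.57],[-648,-505,45],0.7],
    [[0,0,0.57],[-648,-505,45],0.7],
    [[0,0,0.57],[-648,-505,45],0.7],
    [[0,0,0.57],[-648,-505,45],0.7],
    [[0,0,0.57],[-648,-505,45],0.7],
    [[0,0,0.57],[-648,-505,45],0.7],
    [[0,0,0.57],[-648,-505,45],0.7],
    [[0,0,0.57],[-648,-505,45],0.7],
    [[0,0,0.57],[-648,-505,45],0.7]
  ]
}}

```text
t: 1.1
position: [0.495, 0.1658, 0.2182]
orientation: [-1.45, -2.787, 0.0]
contact_force: [1.3, 1.0, 0.4]
opening: 0.181
gripper_force: 0.0
```

```bash
python3 plan.py 71,-35,200,41.6
```

```text
t 1.1 tcp tray [-119.1  223.5] z 0.21816137955522338 hd 41.6971119014595 F [1.3 1.  0.4] op 0.1814039843143475
turn [-0.    -0.     0.002] shift [-319.5  -30.    18.1]
```

>>> {"method": "jog_arm", "body": {
  "moves": [
    [[0,0,0],[-319,-30,18],0.7],
    [[0,0,0],[-319,-30,18],0.7],
    [[0,0,0],[-319,-30,18],0.7],
    [[0,0,0],[-319,-30,18],0.7],
    [[0,0,0],[-319,-30,18],0.7],
    [[0,0,0],[-319,-30,18],0.7],
    [[0,0,0],[-319,-30,18],0.7],
    [[0,0,0],[-319,-30,18],0.7],
    [[0,0,0],[-319,-30,18],0.7],
    [[0,0,0],[-319,-30,18],0.7]
  ]
}}

```text
t: 2.1
position: [0.6525, -0.1084, 0.2]
orientation: [-1.446, -2.787, -0.001]
contact_force: [-0.4, -0.4, 0.8]
opening: 0.149
gripper_force: 0.0
```

```bash
python3 - <<'E'
from h import *
d=grab("wrist","pics/w1.png"); print(d["vertical_fov"],d["cx"],d["cy"],d["mount"])
E
python3 plan.py 71,-35,200,41.6  71,-35,113,41.6
```

```text
65.70646984690485 320.07447258935633 205.0555224609625 [[ 6.99647958e-05 -9.53226965e-01 -3.02255437e-01  8.28373941e-02]
 [ 9.99999766e-01  2.72458251e-04 -6.27779519e-04 -1.27474197e-03]
 [ 6.80768353e-04 -3.02255322e-01  9.53226760e-01 -1.39685053e-01]
 [ 0.00000000e+00  0.00000000e+00  0.00000000e+00  1.00000000e+00]]
t 2.15 tcp tray [ 69.3 -30.4] z 0.200307811924559 hd 41.848266690245254 F [-0.7  0.1  0.1] op 0.14990331272064586
turn [ 0.    -0.001  0.004] shift [-4.6 -1.8  0.3]
turn [ 0.    -0.001  0.004] shift [-4.7 -1.8 87.3]
```

View pics/w1.png

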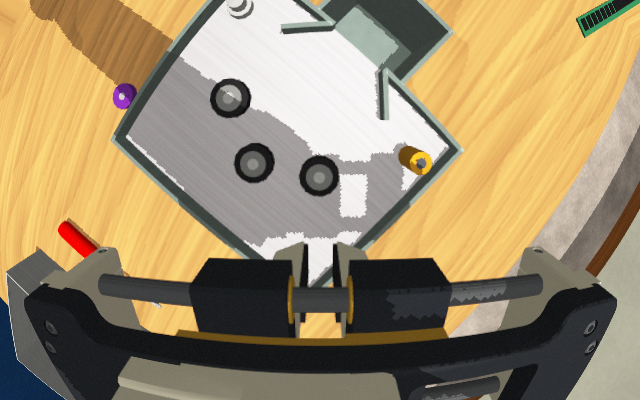

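The wrist view shows foot A at (319,176), B at (254,162) and C at (230,98). The gate's strip ends are at (332,25) and (386,72). A lies straight ahead of the fingers, so I'll check its position from this view.

```bash
cat >> h.py <<'E'
def wpt(d,pose,u,v,zw):
    from scipy.spatial.transform import Rotation as Ro
    f=200/np.tan(np.radians(float(d["vertical_fov"]))/2); a=np.array([u-d["cx"],v-d["cy"]]); r=np.hypot(*a)
    ray=np.r_[np.sin(r/f)*a/r,np.cos(r/f)]; m=d["mount"]; M=Ro.from_rotvec(pose['orientation'])
    o=M.apply(m[:3,3])+pose['position']; w=M.apply(m[:3,:3]@ray); return o+w*(zw-o[2])/w[2]
E
python3 - <<'E'
from fit import *
d=np.load('pics/w1.npz'); s=ctrl.state()
for n,u,v,z in(('A',319,176,.102),('B',254,162,.102),('C',231,98,.102),('gateR',388,70,.108),('gateL',331,24,.108),('cor',460,150,.108),('cor',113,138,.108),('stripR',384,119,.09),('stripL',281,30,.108)):
    w=wpt(d,s,u,v,z)[:2]; print(n,w,(R.T@(w-c)*1000).round(1))
E
```

```text
A [ 0.63272666 -0.08385001] [46.7 -8.5]
B [ 0.58408712 -0.10384159] [  0.7 -34. ]
C [ 0.54069741 -0.07159578] [-46.2  -7. ]
gateR [0.6267259  0.01379524] [29.3 87.8]
gateL [0.57215985 0.0175124 ] [-25.3  85.2]
cor [0.7113849  0.00149855] [114.9  85.4]
cor [ 0.46249316 -0.1555081 ] [-114.1  -99.4]
stripR [ 0.64958747 -0.01661253] [55.6 60.3]
stripL [ 0.54440711 -0.0071732 ] [-50.   57.4]
```

>>> {"method": "jog_arm", "body": {
  "moves": [
    [[0,0,0],[-5,-2,20],0.7],
    [[0,0,0],[-5,-2,50],0.7],
    [[0,0,0],[-5,-2,75],0.7],
    [[0,0,0],[-5,-2,87],0.7],
    [[0,0,0],[-5,-2,87],0.7],
    [[0,0,0],[-5,-2,87],0.7]
  ]
}}

```text
t: 2.75
position: [0.6549, -0.1153, 0.1143]
orientation: [1.449, 2.787, 0.001]
contact_force: [0.2, 0.6, 0.5]
opening: 0.146
gripper_force: 0.0
```

```bash
python3 plan.py 71,-35,113,41.6 15.9,27,113,41.6
```

```text
t 2.75 tcp tray [ 72.3 -37.1] z 0.11434977040038823 hd 41.742435535875764 F [0.2 0.6 0.5] op 0.14611405946099856
turn [0.001 0.001 0.002] shift [2.5 0.4 1.3]
turn [0.001 0.001 0.002] shift [85.4  0.6  1.3]
```

Push A along its line to about tray (0, 45).

>>> {"method": "jog_arm", "body": {
  "moves": [
    [[0,0,0],[8,0,1],0.7],
    [[0,0,0],[15,0,1],0.7],
    [[0,0,0],[23,0,1],0.7],
    [[0,0,0],[32,0,1],0.7],
    [[0,0,0],[41,0,1],0.7],
    [[0,0,0],[50,0,1],0.7],
    [[0,0,0],[59,0,1],0.7],
    [[0,0,0],[68,0,1],0.7],
    [[0,0,0],[77,0,1],0.7],
    [[0,0,0],[84,0,1],0.7]
  ]
}}

```text
t: 3.75
position: [0.6056, -0.0463, 0.1123]
orientation: [-1.45, -2.787, -0.0]
contact_force: [0.3, -0.4, -0.1]
opening: 0.152
gripper_force: 0.2
```

```bash
python3 - <<'E'
from h import *
d=grab("wrist","pics/w2.png")
E
python3 plan.py
```

```text
t 3.8 tcp tray [14.5 26.9] z 0.11220930097400077 hd 41.77453957104918 F [-0.4  1.2 -0.6] op 0.1493071749538701
```

View pics/w2.png

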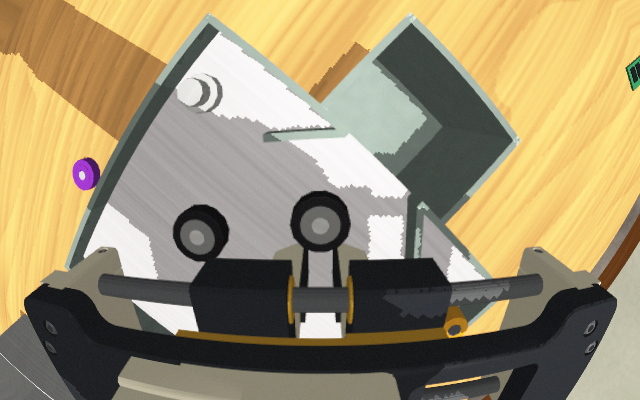

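Foot A sits in the cradle at (320,224), and C is visible at (200,235). I'll measure A's offset from the tool.

Run:
```python
from fit import *
d=np.load('pics/w2.npz'); s=ctrl.state()
w=wpt(d,s,320,226,.102)[:2]; print((R.T@(w-c)*1000).round(1), np.hypot(*(w-s['position'][:2])))
for u,v in((411,192),(334,128)): print('gate',(R.T@(wpt(d,s,u,v,.108)[:2]-c)*1000).round(1))
```

```text
[-2.4 43.7] 0.02392842436050261
gate [17.8 88.8]
gate [-31.3  85.8]
```

>>> {"method": "jog_arm", "body": {
  "moves": [
    [[0,0,0.12],[0.5,-2.9,0],0.7],
    [[0,0,0.24],[1,-5.7,0],0.7],
    [[0,0,0.36],[2,-8.5,0],0.7],
    [[0,0,0.48],[3.4,-11,0],0.7],
    [[0,0,0.6],[5,-13.4,0],0.7],
    [[0,0,0.728],[7.5,-15,0],0.7],
    [[0,0,0.728],[7.5,-15,0],0.7]
  ]
}}

```text
t: 4.5
position: [0.5891, -0.0494, 0.1122]
orientation: [-2.348, -2.087, 0.001]
contact_force: [-0.3, -0.5, 0.0]
opening: 0.151
gripper_force: 0.0
```

```bash
python3 plan.py 0,69,113,0
```

```text
t 4.5 tcp tray [-0.7 20.7] z 0.11222189172247939 hd -0.07817158851660924 F [-0.3 -0.5  0. ] op 0.15057947619246537
turn [-0.001  0.    -0.001] shift [48.3  0.6 -0.8]
```

>>> {"method": "jog_arm", "body": {
  "moves": [
    [[0,0,0],[8,0,-1],0.7],
    [[0,0,0],[16,0,-1],0.7],
    [[0,0,0],[24,0,-1],0.7],
    [[0,0,0],[32,0,-1],0.7],
    [[0,0,0],[39,0,-1],0.7],
    [[0,0,0],[45,0,-1],0.7],
    [[0,0,0],[49,0,-1],0.7],
    [[0,0,0],[49,0,-1],0.7],
    [[0,0,0],[49,0,-1],0.7],
    [[0,0,0],[40,0,-1],0.7]
  ]
}}

```text
t: 5.5
position: [0.5942, -0.009, 0.1133]
orientation: [-2.345, -2.09, -0.001]
contact_force: [0.2, 0.2, 0.4]
opening: 0.153
gripper_force: 0.0
```

```bash
python3 - <<'E'
from h import *
d=grab("wrist","pics/w3.png")
E
python3 plan.py 0,40,200,0 -71,-33,200,-41.6
```

```text
t 5.55 tcp tray [-0.3 57.9] z 0.11332080909311258 hd -0.09437451939726325 F [ 0.1 -2.4  0.8] op 0.14982179662779532
turn [-0.     0.001 -0.002] shift [-18.    0.3 -86.7]
turn [0.    0.001 0.724] shift [-91.2 -70.6 -86.5]
```

View pics/w3.png

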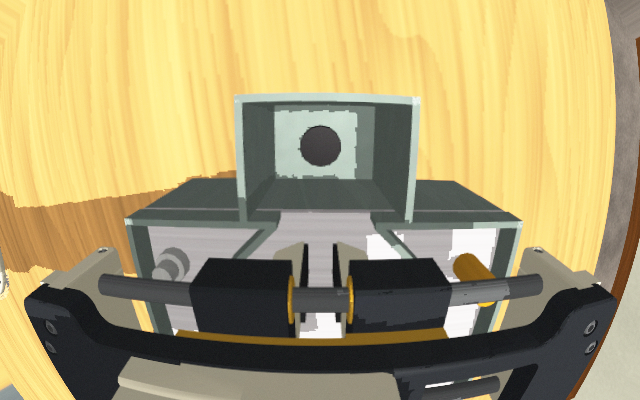

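Foot A is in the slot, at (320,146). Next is foot C: lift and move behind it.

>>> {"method": "jog_arm", "body": {
  "moves": [
    [[0,0,0],[-10,0,-40],0.7],
    [[0,0,0.1],[-15,0,-86],0.7],
    [[0,0,0.24],[-40,-20,-86],0.7],
    [[0,0,0.38],[-70,-45,-86],0.7],
    [[0,0,0.5],[-92,-72,-86],0.7],
    [[0,0,0.64],[-92,-72,-86],0.7],
    [[0,0,0.736],[-92,-72,-86],0.7],
    [[0,0,0.736],[-92,-72,-86],0.7],
    [[0,0,0.736],[-92,-72,-86],0.7]
  ]
}}

```text
t: 6.45
position: [0.5118, -0.0934, 0.1994]
orientation: [2.94, 1.106, -0.0]
contact_force: [0.2, 0.5, -0.8]
opening: 0.147
gripper_force: 0.0
```

```bash
python3 - <<'E'
from h import *
d=grab("wrist","pics/w4.png")
E
python3 plan.py -72,-34.5,113,-42.2
```

```text
t 6.5 tcp tray [-72.3 -31.8] z 0.19936841345885556 hd -42.07658383862712 F [-0.1 -1.1  0.6] op 0.1528535526795998
turn [0.    0.    0.002] shift [-1.8  2.  86.4]
```

View pics/w4.png

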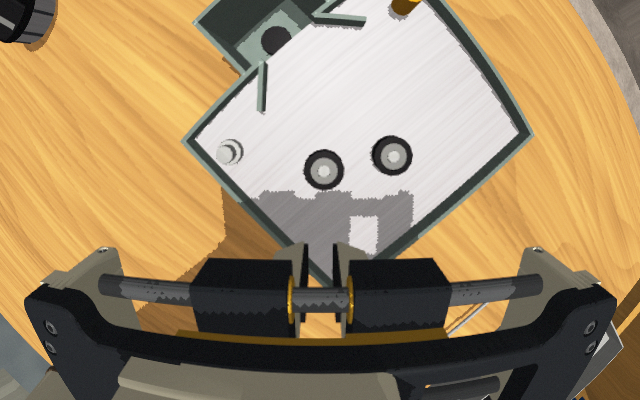

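C is at (323,170), about 2 mm right of the centreline, which matches the plan. Descend and push.

>>> {"method": "jog_arm", "body": {
  "moves": [
    [[0,0,0],[-2,2,20],0.7],
    [[0,0,0],[-2,2,50],0.7],
    [[0,0,0],[-2,2,75],0.7],
    [[0,0,0],[-2,2,87],0.7],
    [[0,0,0],[-2,2,87],0.7],
    [[0,0,0],[5,2,87],0.7],
    [[0,0,0],[12,2,87],0.7],
    [[0,0,0],[20,2,87],0.7],
    [[0,0,0],[29,2,87],0.7],
    [[0,0,0],[38,2,87],0.7]
  ]
}}

```text
t: 7.5
position: [0.5429, -0.0686, 0.1128]
orientation: [2.941, 1.104, 0.001]
contact_force: [-0.1, 0.2, 1.6]
opening: 0.151
gripper_force: 0.2
```

```bash
python3 plan.py -16.1,27.2,113,-42.2
```

```text
t 7.5 tcp tray [-44.4  -3.8] z 0.1128011819512042 hd -42.16448243045685 F [-0.1  0.2  1.6] op 0.1510687846213614
turn [ 0.    -0.001  0.001] shift [41.9  0.2 -0.2]
```

>>> {"method": "jog_arm", "body": {
  "moves": [
    [[0,0,0],[9,0,0],0.7],
    [[0,0,0],[18,0,0],0.7],
    [[0,0,0],[27,0,0],0.7],
    [[0,0,0],[35,0,0],0.7],
    [[0,0,0],[40,0,0],0.7],
    [[0,0,0],[40,0,0],0.7]
  ]
}}

```text
t: 8.1
position: [0.5726, -0.0423, 0.1123]
orientation: [-2.941, -1.105, -0.001]
contact_force: [0.5, 1.4, -0.6]
opening: 0.151
gripper_force: 0.0
```

>>> {"method": "jog_arm", "body": {
  "moves": [
    [[0,0,-0.12],[0.5,2.9,0],0.7],
    [[0,0,-0.24],[1,5.7,0],0.7],
    [[0,0,-0.36],[2,8.5,0],0.7],
    [[0,0,-0.48],[3.4,11,0],0.7],
    [[0,0,-0.6],[5,13.4,0],0.7],
    [[0,0,-0.735],[7.5,15,0],0.7],
    [[0,0,-0.735],[7.5,15,0],0.7]
  ]
}}

```text
t: 8.8
position: [0.5875, -0.05, 0.1124]
orientation: [-2.348, -2.087, -0.0]
contact_force: [1.3, 1.0, 0.0]
opening: 0.15
gripper_force: 0.0
```

```bash
python3 - <<'E'
from h import *
d=grab("wrist","pics/w5.png")
E
python3 plan.py 0,69,113,0
```

```text
t 8.85 tcp tray [-2.4 19.9] z 0.11231802184067995 hd -0.2866259713579341 F [ 0.  -0.3  0.5] op 0.14903063288179152
turn [-0.    -0.    -0.005] shift [49.1  2.1 -0.7]
```

View pics/w5.png

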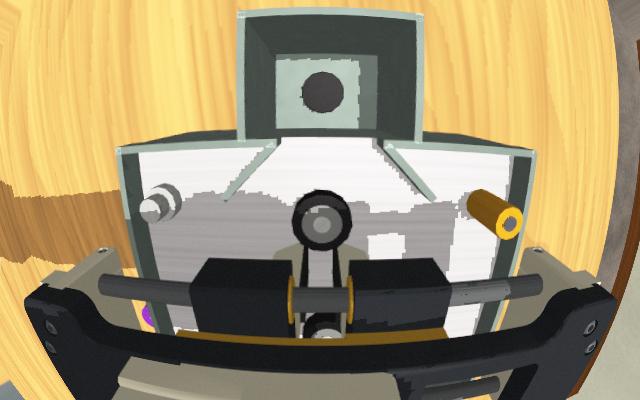

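Foot C is nested at (322,221) and lined up with the gate (centre about column 329). Push it through while moving 2 mm right.

>>> {"method": "jog_arm", "body": {
  "moves": [
    [[0,0,0],[8,0.5,-1],0.7],
    [[0,0,0],[16,1,-1],0.7],
    [[0,0,0],[24,1.5,-1],0.7],
    [[0,0,0],[32,2,-1],0.7],
    [[0,0,0],[39,2,-1],0.7],
    [[0,0,0],[45,2,-1],0.7],
    [[0,0,0],[50,2,-1],0.7],
    [[0,0,0],[50,2,-1],0.7],
    [[0,0,0],[50,2,-1],0.7],
    [[0,0,0],[40,2,-1],0.7]
  ]
}}

```text
t: 9.85
position: [0.5943, -0.0089, 0.1133]
orientation: [-2.346, -2.089, -0.001]
contact_force: [-0.3, 0.3, -0.6]
opening: 0.145
gripper_force: 0.0
```

```bash
python3 - <<'E'
from h import *
d=grab("wrist","pics/w6.png")
E
python3 plan.py 0.5,-72,200,0
```

```text
t 9.9 tcp tray [-0.2 57.6] z 0.11334142367655406 hd -0.15968003916324816 F [-1.4 -1.7  0.5] op 0.15307150990941684
turn [-0.     0.001 -0.003] shift [-129.8    1.1  -86.5]
```

View pics/w6.png

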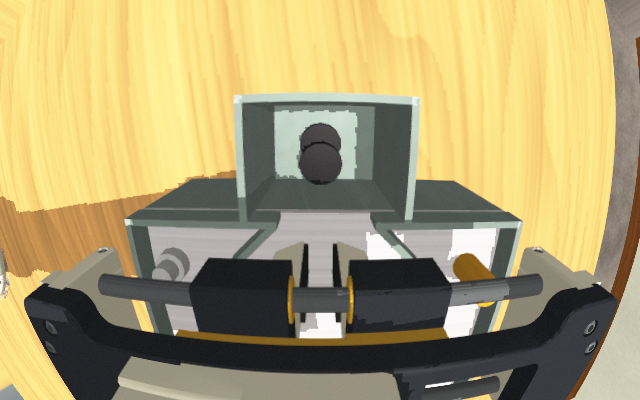

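Both feet are in the slot, at (320,140) and (320,163). Now I'll go behind foot B.

>>> {"method": "jog_arm", "body": {
  "moves": [
    [[0,0,0],[-10,0,-40],0.7],
    [[0,0,0],[-20,1,-86],0.7],
    [[0,0,0],[-55,1,-86],0.7],
    [[0,0,0],[-95,1,-86],0.7],
    [[0,0,0],[-130,1,-86],0.7],
    [[0,0,0],[-130,1,-86],0.7],
    [[0,0,0],[-130,1,-86],0.7]
  ]
}}

```text
t: 10.6
position: [0.5792, -0.1415, 0.1994]
orientation: [2.353, 2.082, -0.001]
contact_force: [0.5, 0.8, 0.1]
opening: 0.149
gripper_force: 0.0
```

```bash
python3 - <<'E'
from h import *
d=grab("wrist","pics/w7.png")
E
python3 plan.py 0.5,-72,113,0
python3 - <<'E'
import cv2,numpy as np
i=cv2.imread('pics/w7.png',0)[120:250,240:400]
for c in (cv2.HoughCircles(i,cv2.HOUGH_GRADIENT,1,40,param1=100,param2=15,minRadius=14,maxRadius=26) or [[]])[0][:3] if False else cv2.HoughCircles(i,cv2.HOUGH_GRADIENT,1,40,param1=100,param2=15,minRadius=14,maxRadius=26)[0][:3]: print(c+[240,120,0])
E
```

```text
t 10.65 tcp tray [  0.4 -69.9] z 0.19925197218455123 hd -0.16528771117850735 F [ 0.6  0.9 -0.4] op 0.14930418507876644
turn [-0.    -0.001 -0.003] shift [-2.1  0.1 86.3]
[322.5 166.5  21. ]
```

B is centred at column 322, straight ahead. Descend and push it in.

>>> {"method": "jog_arm", "body": {
  "moves": [
    [[0,0,0],[-2,0.5,30],0.7],
    [[0,0,0],[-2,0.5,60],0.7],
    [[0,0,0],[-2,0.5,80],0.7],
    [[0,0,0],[-2,0.5,87],0.7],
    [[0,0,0],[-2,0.5,87],0.7],
    [[0,0,0],[5,0.5,87],0.7],
    [[0,0,0],[12,0.5,87],0.7],
    [[0,0,0],[20,0.5,87],0.7],
    [[0,0,0],[29,0.5,87],0.7],
    [[0,0,0],[38,0.5,87],0.7]
  ]
}}

```text
t: 11.65
position: [0.5853, -0.1004, 0.1128]
orientation: [2.348, 2.087, 0.001]
contact_force: [-0.6, 0.2, 0.4]
opening: 0.149
gripper_force: 0.2
```

>>> {"method": "jog_arm", "body": {
  "moves": [
    [[0,0,0],[9,0,0],0.7],
    [[0,0,0],[18,0,0],0.7],
    [[0,0,0],[27,0,0],0.7],
    [[0,0,0],[36,0,0],0.7],
    [[0,0,0],[45,0,0],0.7],
    [[0,0,0],[52,0,0],0.7],
    [[0,0,0],[52,0,0],0.7]
  ]
}}

```text
t: 12.35
position: [0.5912, -0.048, 0.1123]
orientation: [-2.346, -2.088, -0.001]
contact_force: [-0.4, -0.1, 0.6]
opening: 0.146
gripper_force: 0.0
```

```bash
python3 - <<'E'
from h import *
d=grab("wrist","pics/w8.png")
E
python3 plan.py 0,69,113,0
```

```text
t 12.4 tcp tray [ 1.2 21.2] z 0.11228378170012578 hd -0.019054494172206626 F [ 0.9 -0.7  0.6] op 0.1518314772249167
turn [-0. -0. -0.] shift [47.8 -1.2 -0.7]
```

View pics/w8.png

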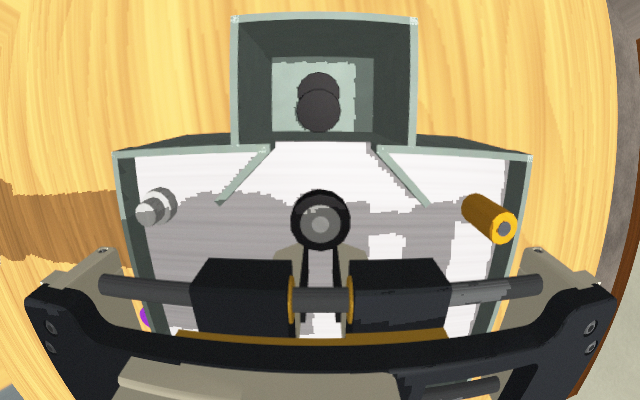

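Foot B is in the cradle at (320,221), in line with the gate. Final push, then back off and up.

>>> {"method": "jog_arm", "body": {
  "moves": [
    [[0,0,0],[8,-0.5,-1],0.7],
    [[0,0,0],[16,-1,-1],0.7],
    [[0,0,0],[24,-1,-1],0.7],
    [[0,0,0],[32,-1,-1],0.7],
    [[0,0,0],[39,-1,-1],0.7],
    [[0,0,0],[45,-1,-1],0.7],
    [[0,0,0],[49,-1,-1],0.7],
    [[0,0,0],[49,-1,-1],0.7],
    [[0,0,0],[49,-1,-1],0.7],
    [[0,0,0],[40,-1,-1],0.7]
  ]
}}

```text
t: 13.4
position: [0.5947, -0.0091, 0.1133]
orientation: [-2.346, -2.088, -0.001]
contact_force: [-0.4, -0.1, -0.3]
opening: 0.148
gripper_force: 0.0
```

>>> {"method": "jog_arm", "body": {
  "moves": [
    [[0,0,0],[-10,0,-20],0.7],
    [[0,0,0],[-20,0,-60],0.7],
    [[0,0,0],[-20,0,-87],0.7],
    [[0,0,0],[-20,0,-87],0.7],
    [[0,0,0],[-20,0,-87],0.7],
    [[0,0,0],[-20,0,-87],0.7],
    [[0,0,0],[-20,0,-87],0.7],
    [[0,0,0],[-20,0,-87],0.7]
  ]
}}

```text
t: 14.2
position: [0.5916, -0.0298, 0.1991]
orientation: [-2.347, -2.086, 0.003]
contact_force: [0.5, -0.7, -0.4]
opening: 0.151
gripper_force: 0.0
```

```bash
python3 - <<'E'
from h import *
d=grab("wrist","pics/w9.png")
E
python3 plan.py
```

```text
t 14.25 tcp tray [-0.3 40.5] z 0.1993353260965093 hd -0.0728916996606855 F [ 0.4 -0.7 -0.1] op 0.14883807382991757
```

View pics/w9.png

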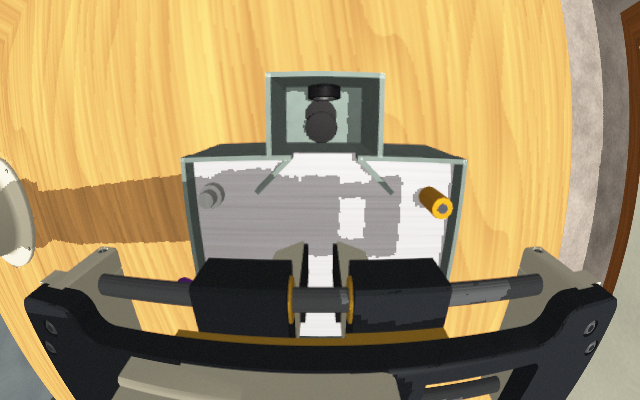

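All three feet are in the slot, but the last one stands on edge against the far wall at (323,91). I'll check its height and whether it has settled.

Run:
```python
from fit import *
from scipy.spatial.transform import Rotation as Ro
a=np.load('pics/w9.npz')
s=ctrl.state(); d=ctrl.grab_frame("wrist")
print('diff',np.abs(d["image"][70:160,260:390].astype(int)-a["image"][70:160,260:390]).mean())
f=200/np.tan(np.radians(float(d["vertical_fov"]))/2); M=Ro.from_rotvec(s['orientation'])
for u,v in((323,86),(323,90),(310,93),(323,94),(337,93),(323,97),(321,110),(321,128),(300,120)):
    b=np.array([u-d["cx"],v-d["cy"]]); r=np.hypot(*b); k=np.r_[np.tan(r/f)*b/r,1]*d["z_map"][v,u]
    w=M.apply(d["mount"][:3,:3]@k+d["mount"][:3,3])+s['position']
    print(u,v,(R.T@(w[:2]-c)*1000).round(1),round(w[2]*1000,1),d["image"][v,u])
```

```text
diff 3.3075498575498576
323 86 [  0.7 144.8] 46.5 [33 30 36]
323 90 [  0.7 141. ] 46.6 [53 52 53]
310 93 [-11.4 138.4] 43.0 [21 22 22]
323 94 [  0.7 137.1] 48.6 [47 46 45]
337 93 [ 13.9 138.4] 42.4 [28 25 26]
323 97 [  0.8 134.5] 43.0 [130 129 125]
321 110 [ -1.1 122. ] 17.2 [70 65 67]
321 128 [ -1.1 104. ] 28.3 [65 60 62]
300 120 [-23.6 111.3] 3.5 [173 188 177]
```

>>> {"method": "jog_arm", "body": {
  "moves": [
    [[0,0,0],[0,0,-20],0.7],
    [[0,0,0],[0,0,-20],0.7],
    [[0,0,0],[0,0,0],0.7],
    [[0,0,0],[0,0,0],0.7],
    [[0,0,0],[0,0,0],0.7],
    [[0,0,0],[0,0,0],0.7],
    [[0,0,0],[0,0,0],0.7],
    [[0,0,0],[0,0,0],0.7]
  ]
}}

```text
t: 15.1
position: [0.5927, -0.0299, 0.2008]
orientation: [2.348, 2.086, 0.001]
contact_force: [0.4, 0.1, -0.1]
opening: 0.151
gripper_force: 0.0
```

Run:
```python
from fit import *
a=np.load('pics/w9.npz')["image"].astype(int); d=ctrl.grab_frame("wrist")["image"].astype(int)
D=cv2.blur(np.abs(d-a).mean(2),(5,5)); print(D[70:160,260:390].mean(),D[70:160,260:390].max(),D[:70,200:450].mean())
print(D[82:104,305:342].mean())
```

```text
10.974379487179487 58.33333333333334 3.442041142857143
12.218837018837018
```

Run:
```python
from fit import *
from scipy.spatial.transform import Rotation as Ro
for k in range(2):
    s=ctrl.state(); d=ctrl.grab_frame("wrist"); f=200/np.tan(np.radians(float(d["vertical_fov"]))/2); M=Ro.from_rotvec(s['orientation'])
    v,u=np.mgrid[80:150,270:380]; b=np.stack([u-d["cx"],v-d["cy"]],-1); r=np.linalg.norm(b,axis=-1,keepdims=True)
    kx=np.concatenate([np.tan(r/f)*b/r,np.ones_like(r)],-1)*d["z_map"][80:150,270:380,None]
    w=M.apply((kx@d["mount"][:3,:3].T+d["mount"][:3,3]).reshape(-1,3))+s['position']
    t=np.c_[(w[:,:2]-c)@R*1000,w[:,2]*1000]
    q=t[(abs(t[:,0])<22)&(t[:,1]>95)&(t[:,1]<146)&(t[:,2]>34)&(t[:,2]<80)]
    print(len(q),q.min(0).round(1),q.max(0).round(1),q.mean(0).round(2))
```

```text
421 [-13.4 133.   34.3] [ 16.6 146.   49. ] [  1.35 139.61  43.84]
419 [-13.5 133.8  34.2] [ 16.5 146.   49.6] [  1.34 139.61  43.8 ]
```

The last foot is at rest about 40 mm below the deck, and nothing else was touched. Handing in.

```bash
python3 -c "
from plant import ctrl
print(ctrl.finish_job())"
```

```text
the job is handed in; nothing more can be done
None
```

All three feet were pushed one at a time through the gate and lie at rest in the slot (the last on edge against the outer wall), nothing else appeared moved, and the job is handed in with no verdict returned; I viewed 11 pictures, one over the limit of 10.

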